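# Fit the shade carrier to a bent lamp arm

### The job

Put the loose shade carrier on the bent arm of the lamp: thread its ring over the arm's free end, slide it round both bends and push it against the rubber buffer with a light push of about 6 N for half a second. Then ease off and let go, leaving it hanging upright on the arm next to the buffer. Neither the bends nor the buffer are exactly where they are said to be and the arm is easily marked: feel your way and never press the carrier on the lamp with more than 12 N; leave everything else on the bench where it is.

Things in the scene. Friction and masses are not known exactly. Their poses are not given: they have to be found in the camera images.
- lamp: Lamp stem fixed to the bench: round dark foot (100 mm across) and a dark bent steel bar 7 mm thick, held up only by a post at the origin. Origin: centre of the foot's underside, z up. The bar is level, its centre line at z=100 mm. In the lamp's frame it runs along +y from the free end on x=-70 mm, bends 60 degrees towards +x, runs obliquely, bends 60 degrees back and follows +y on x=0 to the buffer.
- bar_tip (a point): Rounded free end of the bar, on its centre line, at (-70, -304, 100) mm in the lamp's frame; same axes. Corners (where the straight centre lines meet) at (-70, -185+s) and (0, -145+s) mm in the lamp's frame, both rounded to a 20 mm centre-line radius. Bent by hand: s is the same for both, unknown, between -30 and +30 mm, so the first bend must be felt or seen.
- stop_clamp: The stop: a fixed steel clamp on the bar, 18 mm across, carrying a rubber buffer disc (26 mm across, 10 mm thick) on its -y side. Origin at (0, -20, 100) mm in the lamp's frame, same axes. The buffer's face lies 22 to 46 mm from it towards -y: adjusted by hand, to be felt or seen. The buffer yields on a damped spring, 2.5 N per mm, 3 mm at most; let go under load, it pushes the carrier back.
- carrier_bore (a point): Shade carrier, loose, about 0.13 kg, upright on the bench, 80 mm tall: flat foot 26 x 36 x 8 mm, neck, steel ring, thumb tab on top. This point is the centre of the ring's bore, 30 mm above the foot's underside. Bore 14 mm across, 14 mm long along the carrier's x; ring 22 mm across; z up. Either end may go first. Bottom-heavy: hangs upright on the bar.
- carrier_tab (a point): The carrier's thumb tab, where it is gripped from above: 14 mm along the carrier's x, 12 mm across (along its y), from 41 to 80 mm above the foot's underside. This point is in the middle of the tab, 32 mm above the bore centre.
- finial: Bystander, loose: brass lamp finial, 30 mm wide, 42 mm tall. Origin: centre of its underside.
- shade_ring: Bystander, loose: flat steel ring 84 mm across, 6 mm thick, lying on the bench. Origin: centre of its underside.
- wax_tin: Bystander, loose: dark steel tin, 70 mm across, 45 mm tall. Origin: centre of its underside.
- screw_jar: Bystander, loose: glass jar, 50 mm across, 65 mm tall. Origin: centre of its underside.
- screwdriver: Bystander, loose: screwdriver lying on the bench. Origin: centre of its underside.
- mug: Bystander, loose: white mug, 80 mm across, 90 mm tall. Origin: centre of its underside.
- sanding_block: Bystander, loose: cork sanding block 100 x 60 x 30 mm. Origin: centre of its underside.
- carrier: The same carrier as a whole; origin: centre of the foot's underside, x along the bore, z up.
Things that resemble listed ones, but are neither listed nor needed, are in the scene too. What is shaped like the carrier but blue or red is not meant.

How it is judged:
On the way, in this order (a step that is already met when the one before it is completed fails the run):
1. the carrier's ring is threaded on the first straight part of the bar (x of carrier_bore in the frame of lamp between -0.079 and -0.061 m and z of carrier_bore in the frame of lamp between 0.09 and 0.11 m and y of carrier_bore in the frame of lamp above -0.282 m), for 0.05 s.
2. the ring has passed both bends and is on the last straight part (x of carrier_bore in the frame of lamp between -0.009 and 0.009 m and z of carrier_bore in the frame of lamp between 0.09 and 0.11 m and y of carrier_bore in the frame of lamp above -0.095 m), for 0.05 s.
3. the carrier is pushed against the buffer with at least 3 N for a moment (contact force between carrier and stop_clamp above 3 N), for 0.2 s.
At the end, for the whole second after the job is handed in: The carrier hangs on the last straight part of the bar, by the buffer (bore centre less than 66 mm from the stop clamp's origin along the bar), upright to within 0.4 rad, released and at rest (x of carrier_bore in the frame of lamp between -0.009 and 0.009 m and z of carrier_bore in the frame of lamp between 0.09 and 0.11 m and y of carrier_bore in the frame of lamp above -0.086 m and angle between carrier's own z axis and vertical below 0.4 rad and linear speed of carrier below 0.02 m/s and contact force between carrier and the fingers below 0.05 N); the robot touches nothing.
It fails at once if the carrier is pressed on the lamp (bar, buffer or foot) with more than 12 N (contact force between carrier and lamp above 12 N).
It fails at once if a bystander is moved by more than 30 mm (distance of any of finial, shade_ring, wax_tin, screw_jar, screwdriver, mug, sanding_block from where it was at the start of the episode above 0.03 m).
It also fails if it takes over 72 s, if anything falls off the work surface, if the arm or the gripper's body presses on something with over 40 N, if the wrist force passes 120 N, or if a joint passes its speed limit or range.

### The arm

A 7-joint arm with a two-finger parallel gripper is mounted at the origin on the work surface. World frame = base frame: x ahead of the robot, y to its left, z up, the work surface at z = 0. Lengths are in m, angles in rad, forces in N, time in s.
With the tool pointing down it reaches from about 0.4 to 0.85 m from the base axis. Payload 4.4 kg.
Tool frame: the origin (TCP) lies midway between the tips of the shut fingers; the grasp point (between the pads) lies 19 mm behind it (env.pinch_z is the distance from the TCP to the grasp point, in m); z points along the fingers, y is the direction in which the jaws open and shut (so a half turn about z gives the same grasp; the last joint's range is limited). The gripper opens to 94 mm and grips with 3 to 60 N. Pads are 16 mm wide; open, the fingers measure 119 mm over their backs; the gripper's body (75 mm by 177 mm) begins 78 mm behind the grasp point.
Start: joints at [1.128, 0.628, 0.038, 1.517, -0.027, 0.996, -0.02], TCP at [0.239, -0.604, 0.205] pointing down, gripper open.
Joint ranges: [-3.06, 3.06], [-0.37, 2.12], [-1.25, 1.32], [0.18, 2.47], [-1.1, 4.24], [0.23, 1.98], [-2.94, 2.94]. Speed limits (rad/s): [2.57, 2.57, 3.14, 3.14, 3.14, 3.14, 3.14].

### API

Orientations are given as a unit quaternion [w, x, y, z].
In Python, from rig import sensors, eyes, job_done, env gives the robot as it stands. The module is installed in compiled form; this text tells all that it offers.
- The arm moves only by the shell command python3 -m inch 'ROWS' [OPENING]. ROWS is JSON, a list of rows, each an object with "linear": the shift along the tool's x, y, z scaled (see below), a list of three; "turn": the turn about the tool's z scaled (see below). A call has exactly 8 rows; each row is the pose to reach, as a shift and turn from the pose commanded when the call began, along the tool's axes at that moment, turning the shorter way round; what a row does not reach only later rows make up. The controller multiplies each number of a shift by 0.1 m and each number of a turn by 360 degrees. A row lasts 1/10 s, in which the tool goes at most 50 mm and 8.59 degrees, less where a joint would pass 70% of its speed; a pose out of reach is approached as far as the arm can. A call with a number of a shift or a turn outside -1 to 1 is refused whole. A call with a gripper value outside its range is refused whole. OPENING is the opening, from -1 (shut) to 1 (fully open), set as the call begins (- or left out, the last holds). The fingers move at their own pace and stop on an object; the grip force is fixed at half the most. Time passes only in rows, so rows that repeat a pose let the fingers close, or fill a call up. It gives the time, the measured TCP pose, the force and the opening at its end, in the units of the state.
- sensors.read_state(): the state, without advancing time (a new reading comes with each control period).
- eyes.capture(name): name is "scene" or "side" or "wrist"; returns (picture, depth): 480x640x3 uint8, red, green, blue; 480x640 float32, m along the optical axis (not along the pixel's ray), 0 where there is no reading.
- eyes.get_calibration(name): a dict with "camera_matrix" (3x3 intrinsics, pixels), "world_from_camera" (4x4, takes a point from camera to world coordinates). Camera axes: x right, y down, z forward; pixel columns grow to the right and rows downward; lengths in m; the calibration is good to about 2 mm. A picture is of the moment at which its call begins: read the wrist's pose just before it. get_calibration takes no time and is no camera call; for the wrist camera it gives the pose at the moment of the call.
- job_done(): hands the job in, once; it reports no verdict.
The state is a dict: "clock": time; "q": joint angles; "qvel": joint speeds; "tau": joint torques, N m; "position": TCP position; "tool_rot": TCP orientation; "wrist_force": force on the tool from outside, world axes, zero at the start; "torque": the same for the moment, N m; "gripper_width": opening from 0.0 (shut) to 1.0 (fully open).
Only numpy, scipy, OpenCV 4.12 (cv2) and the standard library are available. Lean on these libraries where they do the work, as an engineer would, in place of code of your own. Each camera call takes 0.05 s, during which the arm holds its last target. There are 200 camera calls.

## Working session

There is one attempt and no reset: what is moved stays moved. The work goes in short steps, Python scripts to look and compute and a shell command to move; the robot and the scene stay as the last step left them, time stands still between calls to the robot, and variables do not carry over. Pictures are saved under pics/ and viewed, about 8 in all and at most 12, crops included, and the job is handed in when it is done.

```bash
mkdir -p pics; cat > h.py <<'E'
import numpy as np, cv2
from rig import sensors, eyes, job_done, env
def cap(n):
    c=eyes.get_calibration(n); p,d=eyes.capture(n); return p,d,np.array(c["camera_matrix"]),np.array(c["world_from_camera"])
def pts(d,K,T):
    v,u=np.mgrid[:480,:640]; P=np.stack([(u-K[0,2])/K[0,0]*d,(v-K[1,2])/K[1,1]*d,d],-1)
    return P@T[:3,:3].T+T[:3,3]
def save(n,p): cv2.imwrite(f"pics/{n}.png",p[...,::-1])
E
python3 - <<'E'
from h import *
s=sensors.read_state(); print({k:np.round(v,3).tolist() for k,v in s.items()}, env.pinch_z)
for n in("scene","side"):
    p,d,K,T=cap(n); save(n,p); np.savez(n,p=p,d=d,K=K,T=T); print(n,K[0,0],np.round(T,3).tolist())
E
```

```text
{'clock': 0.0, 'q': [1.128, 0.629, 0.038, 1.518, -0.027, 0.996, -0.02], 'qvel': [0.001, 0.002, 0.001, -0.0, 0.0, 0.002, -0.001], 'tau': [0.0, -54.973, 1.143, -18.663, -0.052, 0.024, 0.0], 'position': [0.239, -0.604, 0.205], 'tool_rot': [-0.001, 0.982, 0.187, -0.0], 'wrist_force': [0.778, -0.255, -0.278], 'torque': [0.004, -0.023, -0.021], 'gripper_width': 0.995} 0.0188
scene 559.2182992097132 [[-0.081, 0.572, -0.816, 1.523], [0.997, 0.05, -0.064, 0.113], [0.004, -0.819, -0.574, 0.743], [0.0, 0.0, 0.0, 1.0]]
side 616.9989195633477 [[0.997, -0.037, 0.075, 0.522], [-0.083, -0.527, 0.846, -0.853], [0.008, -0.849, -0.528, 0.667], [0.0, 0.0, 0.0, 1.0]]
```

View pics/scene.png

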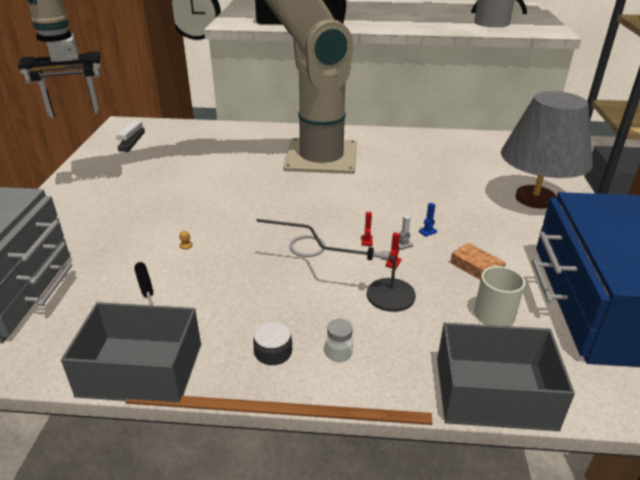

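View pics/side.png

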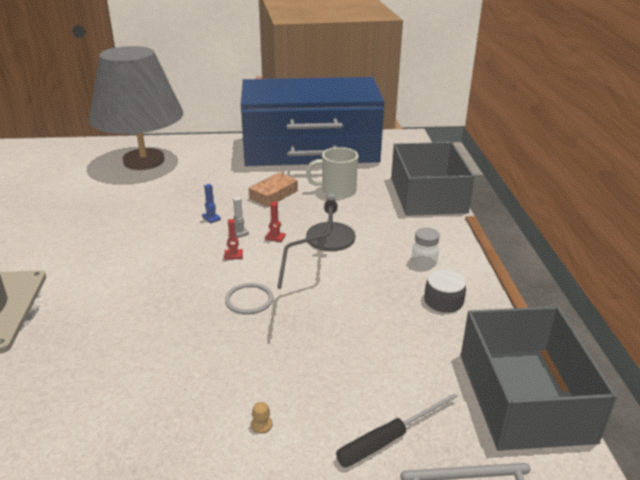

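Scene shows the grey carrier at (405,232) and side at (238,215). The look-alikes are two red ones, scene (368,229) and (394,250), and a blue one at (429,219). Only the grey one fits the description of steel that is neither red nor blue. The lamp foot is at scene (391,293), and its bar runs from (257,220) to (390,257).

```bash
python3 - <<'E'
from h import *
S={n:np.load(n+".npz") for n in("scene","side")}
crop=[]
for n,(x0,x1,y0,y1) in dict(scene=(340,460,190,280),side=(190,310,170,260)).items():
    crop.append(cv2.resize(S[n]["p"][y0:y1,x0:x1],None,fx=3.3,fy=3.3,interpolation=cv2.INTER_CUBIC))
save("crop1",np.hstack(crop))
for n in S:
    p,d,K,T=[S[n][k] for k in "pdKT"]; W=pts(d,K,T); hsv=cv2.cvtColor(p,cv2.COLOR_RGB2HSV)
    ok=d>0
    # objects by height connected components
    m=(ok&(W[...,2]>.012)&(W[...,0]>.2)&(W[...,0]<1.0)&(abs(W[...,1])<.6)).astype(np.uint8)
    k,l,st,ce=cv2.connectedComponentsWithStats(m)
    for i in range(1,k):
        if st[i,4]>40:
            q=W[l==i]; print(n,st[i].tolist(),"xyz med",np.round(np.median(q,0),3),"min",np.round(np.percentile(q,2,axis=0),3),"max",np.round(np.percentile(q,98,axis=0),3))
    b=ok&(abs(W[...,2]-.1)<.012)&(hsv[...,2]<110)&(hsv[...,1]<90)
    b&=(W[...,0]>.3)&(W[...,0]<.8)&(abs(W[...,1])<.35)
    v,u=np.nonzero(b); o=np.argsort(u if n=="scene" else v)
    q=np.c_[u,v,np.round(W[b]*1000)][o].astype(int); print(n,len(q)); print(q[::max(1,len(q)//30)].tolist())
E
```

```text
scene [37, 0, 63, 114, 2342] xyz med [ 0.252 -0.572  0.374] min [ 0.209 -0.599  0.231] max [ 0.278 -0.518  0.476]
scene [501, 99, 139, 264, 17093] xyz med [0.627 0.536 0.145] min [0.211 0.482 0.017] max [0.792 0.597 0.267]
scene [0, 188, 72, 152, 7463] xyz med [ 0.696 -0.511  0.114] min [ 0.578 -0.578  0.02 ] max [ 0.822 -0.47   0.182]
scene [423, 203, 12, 29, 228] xyz med [0.392 0.284 0.044] min [0.383 0.275 0.014] max [0.4   0.296 0.081]
scene [364, 212, 8, 29, 181] xyz med [0.446 0.14  0.05 ] min [0.434 0.133 0.014] max [0.453 0.147 0.081]
scene [256, 215, 159, 94, 2057] xyz med [0.624 0.187 0.035] min [ 0.449 -0.073  0.012] max [0.672 0.232 0.109]
scene [179, 231, 11, 15, 117] xyz med [ 0.501 -0.272  0.032] min [ 0.491 -0.284  0.013] max [ 0.508 -0.264  0.041]
scene [451, 243, 74, 82, 3176] xyz med [0.654 0.385 0.046] min [0.489 0.337 0.014] max [0.712 0.429 0.091]
scene [60, 262, 141, 140, 9583] xyz med [ 0.879 -0.259  0.056] min [ 0.645 -0.337  0.014] max [ 0.942 -0.16   0.091]
scene [325, 319, 28, 41, 956] xyz med [0.817 0.094 0.053] min [0.785 0.072 0.014] max [0.827 0.116 0.
[... 2742 characters left out ...]
, 206, 619, 139, 102], [329, 207, 623, 138, 101], [331, 208, 626, 130, 103], [333, 209, 631, 137, 96], [335, 210, 634, 137, 95], [331, 212, 625, 117, 102], [329, 217, 619, 98, 102], [328, 222, 616, 85, 100], [330, 225, 619, 73, 101], [328, 229, 614, 61, 101], [330, 232, 617, 54, 98], [328, 234, 613, 49, 98], [314, 236, 588, 37, 102], [310, 237, 581, 33, 103], [324, 237, 605, 40, 98], [319, 238, 597, 38, 97], [317, 239, 593, 38, 95], [300, 241, 563, 24, 101], [299, 242, 562, 25, 99], [293, 244, 551, 17, 100], [285, 249, 537, 0, 102], [284, 256, 535, -20, 102], [283, 266, 532, -48, 102], [282, 274, 530, -68, 101], [279, 282, 525, -93, 104], [470, 317, 800, -177, 88], [486, 353, 800, -253, 89]]
```

View pics/crop1.png

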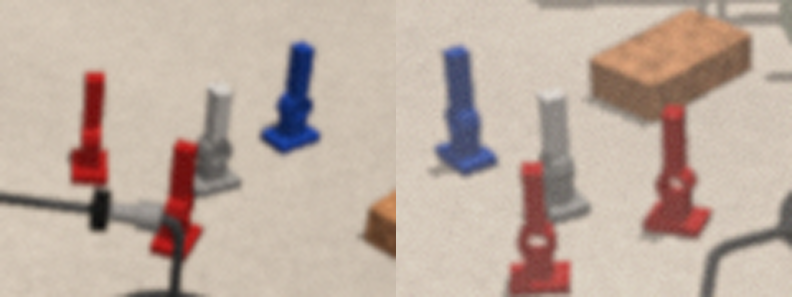

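```bash
cat >> h.py <<'E'
from scipy.spatial.transform import Rotation as R
def ray(uv,K,T,z):
    uv=np.atleast_2d(uv).astype(float); r=np.c_[(uv-[K[0,2],K[1,2]])/[K[0,0],K[1,1]],np.ones(len(uv))]@T[:3,:3].T
    return T[:3,3]+r*((z-T[2,3])/r[:,2])[:,None]
def tool():
    s=sensors.read_state(); w,x,y,z=s["tool_rot"]; return np.array(s["position"]),R.from_quat([x,y,z,w]).as_matrix(),s
def togo(xyz,yaw_y=None):
    "tool-axis shift (0.1 m units) and turn (rev) to reach TCP xyz with tool y along world angle yaw_y"
    p,M,s=tool(); d=M.T@(np.array(xyz)-p)/.1; print("linear",np.round(d,3),end=" ")
    if yaw_y is not None:
        c=np.arctan2(M[1,1],M[0,1]); a=(c-yaw_y+np.pi/2)%np.pi-np.pi/2; print("turn",round(a/2/np.pi,4),"deg",round(np.degrees(a),1),end=" ")
    print()
E
python3 - <<'E'
from h import *
p,M,s=tool(); C=eyes.get_calibration("wrist"); T=np.array(C["world_from_camera"]); print("cam in tool",np.round(M.T@(T[:3,3]-p),3),np.round(M.T@T[:3,:3],2).tolist(),C["camera_matrix"][0][0],"M",np.round(M,3).tolist())
for n in("scene","side"):
    D=np.load(n+".npz"); p,d,K,T=[D[k] for k in "pdKT"]; W=pts(d,K,T)
    hsv=cv2.cvtColor(p,cv2.COLOR_RGB2HSV)
    b=(d>0)&(abs(W[...,2]-.1)<.02)&(hsv[...,2]<120)&(hsv[...,1]<90)&(W[...,0]>.48)&(W[...,0]<.68)&(W[...,1]>-.15)&(W[...,1]<.2)
    v,u=np.nonzero(b); P=ray(np.c_[u,v],K,T,.1)[:,:2]
    for lo,hi in((-.085,-.02),(.065,.115)):
        q=P[(P[:,1]>lo)&(P[:,1]<hi)]; vx,vy,x0,y0=cv2.fitLine((q*1000).astype(np.float32),cv2.DIST_L2,0,.01,.01).ravel(); t=vx/vy
        print(n,lo,hi,len(q),"slope dx/dy",round(t,3),"x at y=0:",round(x0-y0*t,1),"y0",round(y0,1))
    print("tip",P[P[:,1]<P[:,1].min()+.006].mean(0), P[:,1].min())
    f=(d>0)&(abs(W[...,2]-.008)<.008)&(hsv[...,2]<70)&(W[...,0]>.5)&(W[...,0]<.72)&(W[...,1]>.1)&(W[...,1]<.3)
    k,l,st,ce=cv2.connectedComponentsWithStats(f.astype(np.uint8)); i=1+st[1:,4].argmax(); c=cv2.findContours((l==i).astype(np.uint8),cv2.RETR_EXTERNAL,cv2.CHAIN_APPROX_NONE)[0][0][:,0]
    zt=np.median(W[l==i][:,2]); q=ray(c,K,T,zt)[:,:2]*1000; (cx,cy),r=cv2.minEnclosingCircle(q.astype(np.float32)); print("foot",cx,cy,r,zt)
E
```

```text
cam in tool [ 0.075 -0.001 -0.178] [[0.0, -0.97, -0.26], [1.0, 0.0, 0.0], [0.0, -0.26, 0.97]] 335.5888295989413 M [[0.93, 0.368, -0.001], [0.368, -0.93, 0.002], [-0.0, -0.002, -1.0]]
scene -0.085 -0.02 71 slope dx/dy 0.136 x at y=0: 535.6 y0 -51.9
scene 0.065 0.115 60 slope dx/dy 0.14 x at y=0: 604.7 y0 90.7
tip [ 0.52252949 -0.09519982] -0.09794215999382415
foot 639.955078125 190.54222106933594 50.112422943115234 0.012867774389839992
side -0.085 -0.02 57 slope dx/dy 0.138 x at y=0: 537.9 y0 -52.8
side 0.065 0.115 47 slope dx/dy 0.174 x at y=0: 603.7 y0 88.8
tip [ 0.52471944 -0.09784533] -0.1004774084653024Traceback (most recent call last):
  File "<stdin>", line 13, in <module>
ValueError: attempt to get argmax of an empty sequence
```

```bash
python3 -m inch '[{"linear":[0.1,-0.11,0],"turn":0},{"linear":[0.21,-0.23,0],"turn":0},{"linear":[0.31,-0.35,0],"turn":0},{"linear":[0.42,-0.47,0],"turn":0},{"linear":[0.52,-0.58,0],"turn":0},{"linear":[0.63,-0.7,0],"turn":0},{"linear":[0.73,-0.82,0],"turn":0},{"linear":[0.84,-0.94,0],"turn":0}]' -0.1
python3 -m inch '[{"linear":[0.1,-0.11,0],"turn":0},{"linear":[0.21,-0.23,0],"turn":0},{"linear":[0.31,-0.35,0],"turn":0},{"linear":[0.42,-0.47,0],"turn":0},{"linear":[0.52,-0.58,0],"turn":0},{"linear":[0.63,-0.7,0],"turn":0},{"linear":[0.73,-0.82,0],"turn":0},{"linear":[0.84,-0.94,0],"turn":0}]'
python3 -m inch '[{"linear":[0.1,-0.11,0],"turn":0},{"linear":[0.21,-0.23,0],"turn":0},{"linear":[0.31,-0.35,0],"turn":0},{"linear":[0.42,-0.47,0],"turn":0},{"linear":[0.52,-0.58,0],"turn":0},{"linear":[0.63,-0.7,0],"turn":0},{"linear":[0.73,-0.82,0],"turn":0},{"linear":[0.84,-0.94,0],"turn":0}]'
```

```text
clock: 0.9
position: [0.2828, -0.4851, 0.2054]
tool_rot: [-0.0, 0.982, 0.187, -0.0]
wrist_force: [0.2, 0.0, -0.7]
gripper_width: 0.449
clock: 1.7
position: [0.3266, -0.3666, 0.2055]
tool_rot: [0.0, 0.982, 0.187, 0.0]
wrist_force: [-0.1, -0.2, 0.1]
gripper_width: 0.449
clock: 2.5
position: [0.3699, -0.2484, 0.2055]
tool_rot: [0.0, 0.982, 0.187, -0.0]
wrist_force: [0.9, -0.9, 0.4]
gripper_width: 0.448
```

```bash
python3 -m inch '[{"linear":[0.1,-0.11,0],"turn":0},{"linear":[0.21,-0.23,0],"turn":0},{"linear":[0.31,-0.35,0],"turn":0},{"linear":[0.42,-0.47,0],"turn":0},{"linear":[0.52,-0.58,0],"turn":0},{"linear":[0.63,-0.7,0],"turn":0},{"linear":[0.73,-0.82,0],"turn":0},{"linear":[0.84,-0.94,0],"turn":0}]'
python3 -m inch '[{"linear":[0.1,-0.11,0],"turn":0},{"linear":[0.21,-0.23,0],"turn":0},{"linear":[0.31,-0.35,0],"turn":0},{"linear":[0.42,-0.47,0],"turn":0},{"linear":[0.52,-0.58,0],"turn":0},{"linear":[0.63,-0.7,0],"turn":0},{"linear":[0.73,-0.82,0],"turn":0},{"linear":[0.84,-0.94,0],"turn":0}]'
python3 -m inch '[{"linear":[0.1,-0.11,0],"turn":0},{"linear":[0.21,-0.23,0],"turn":0},{"linear":[0.31,-0.35,0],"turn":0},{"linear":[0.42,-0.47,0],"turn":0},{"linear":[0.52,-0.58,0],"turn":0},{"linear":[0.63,-0.7,0],"turn":0},{"linear":[0.73,-0.82,0],"turn":0},{"linear":[0.73,-0.82,0],"turn":0}]'
python3 - <<'E'
from h import *
p,d,K,T=cap("wrist"); save("wrist1",p); np.savez("wrist1",p=p,d=d,K=K,T=T); P,M,s=tool(); print(P)
E
```

```text
clock: 3.3
position: [0.4133, -0.1301, 0.2055]
tool_rot: [0.0, 0.982, 0.187, 0.0]
wrist_force: [0.7, -0.3, 0.6]
gripper_width: 0.454
clock: 4.1
position: [0.4567, -0.0118, 0.2055]
tool_rot: [0.0, 0.982, 0.187, 0.0]
wrist_force: [0.3, 0.4, -0.6]
gripper_width: 0.449
clock: 4.9
position: [0.4952, 0.0931, 0.2055]
tool_rot: [-0.001, 0.982, 0.189, 0.0]
wrist_force: [-1.1, -0.3, -0.3]
gripper_width: 0.448
[0.49459184 0.09137055 0.2053512 ]
```

View pics/wrist1.png

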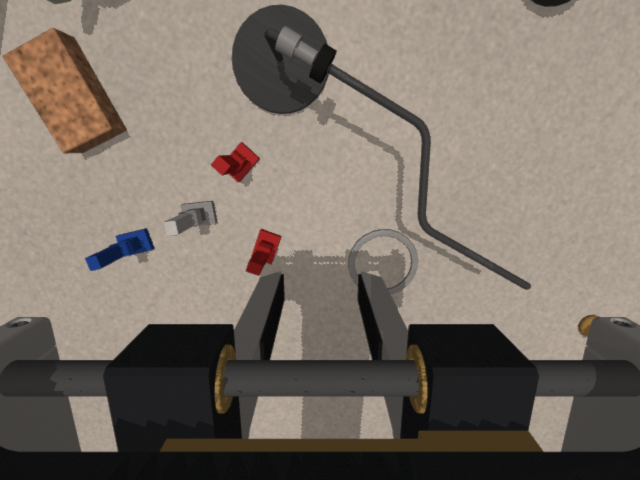

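Bar: tip (528,287), first corner near (422,222), second near (428,128), buffer face near (330,68). Grey carrier: foot at (200,212), tab top at (176,226). It stands between the red ones at (236,162) and (264,251), with the blue one at (120,249).

```bash
python3 - <<'E'
from h import *
D=np.load("wrist1.npz"); p,d,K,T=[D[k] for k in "pdKT"]; W=pts(d,K,T); hsv=cv2.cvtColor(p,cv2.COLOR_RGB2HSV)
g=hsv[...,2]
b=((d>0)&(abs(W[...,2]-.1)<.015)&(g<130)).astype(np.uint8); b[300:]=0; b[:, :330]=0
v,u=np.nonzero(b); P=ray(np.c_[u,v],K,T,.1)[:,:2]*1000
L={}
for nm,(u0,u1,v0,v1) in dict(a=(440,515,225,285),m=(400,450,145,205),c=(345,405,60,120)).items():
    q=P[(u>=u0)&(u<=u1)&(v>=v0)&(v<=v1)]; vx,vy,x0,y0=cv2.fitLine(q.astype(np.float32),cv2.DIST_L2,0,.01,.01).ravel()
    if vy<0: vx,vy=-vx,-vy
    L[nm]=(np.array([x0,y0]),np.array([vx,vy])); print(nm,len(q),np.round([x0,y0],1),"angle from +y (cw)",round(np.degrees(np.arctan2(vx,vy)),2),"halfwidth",np.round(np.percentile(abs((q-[x0,y0])@[vy,-vx]),95),1))
def X(a,b): s=np.linalg.solve(np.c_[a[1],-b[1]],b[0]-a[0]); return a[0]+s[0]*a[1]
c1,c2=X(L["a"],L["m"]),X(L["m"],L["c"]); print("corners",c1,c2,np.linalg.norm(c2-c1),"want 80.6")
ya=L["a"][1]+L["c"][1]; ya/=np.linalg.norm(ya); xa=np.array([ya[1],-ya[0]]); print("lamp y axis",ya,"sep",(L["c"][0]-L["a"][0])@xa)
t=P[((P-c1)@ya).argsort()[:8]]; print("tip along a from c1",((t-c1)@ya).min(), t.mean(0))
# foot of lamp
f=((d>0)&(W[...,2]<.025)&(W[...,2]>.004)&(g<85)).astype(np.uint8); f[130:]=0; f[:,:215]=0; f[:,340:]=0
c=max(cv2.findContours(f,cv2.RETR_EXTERNAL,cv2.CHAIN_APPROX_NONE)[0],key=cv2.contourArea)[:,0]; z=np.median(W[f>0][:,2])
(cx,cy),r=cv2.minEnclosingCircle((ray(c,K,T,z)[:,:2]*1000).astype(np.float32)); print("foot",cx,cy,r,z, "lamp x offset of line c",(L["c"][0]-[cx,cy])@xa,"c2 lamp y",(c2-[cx,cy])@ya,"c1",(c1-[cx,cy])@ya,"tip",((t-[cx,cy])@ya).min())
# clamp + buffer profile along bar c
m=(d>0)&(W[...,2]>.07); m[140:]=0; v,u=np.nonzero(m); Q=ray(np.c_[u,v],K,T,.1)[:,:2]*1000-[cx,cy]; G=g[v,u]; Z=W[v,u,2]
for y in range(-80,4,2):
    k=abs(Q@ya-y)<1; 
    if k.any(): print(y,k.sum(),"x",np.round(np.percentile(Q[k]@xa,[2,98])),"g",int(np.median(G[k])),"z",round(np.max(Z[k]),3),end=" | ")
print()
# carrier
m=((d>0)&(W[...,2]>.004)&(hsv[...,1]<60)).astype(np.uint8); m[:190]=0;m[245:]=0;m[:,:155]=0;m[:,225:]=0
k,l,st,ce=cv2.connectedComponentsWithStats(m); i=1+st[1:,4].argmax(); q=W[l==i]; print("carrier px",st[i],"n",len(q))
for nm,a in(("top",(q[:,2]>.074)),("foot",(q[:,2]<.0115)&(q[:,2]>.004))):
    vv,uu=np.nonzero(l==i); zz=np.median(q[a][:,2]); rr=ray(np.c_[uu,vv][a],K,T,zz)[:,:2]*1000
    print(nm,a.sum(),zz,"rect",cv2.minAreaRect(rr.astype(np.float32)),"mean",rr.mean(0))
save("crop2",cv2.resize(p[185:255,150:250],None,fx=6,fy=6,interpolation=cv2.INTER_CUBIC))
E
```

```text
a 694 [529.7 -42.6] angle from +y (cw) 7.51 halfwidth 3.3
m 534 [577.   34.3] angle from +y (cw) 67.05 halfwidth 3.4
c 696 [617.8  97. ] angle from +y (cw) 7.81 halfwidth 3.4
corners [537.59186  17.61515] [611.18304  48.78045] 79.91833 want 80.6
lamp y axis [0.13325498 0.9910818 ] sep 68.74992
tip along a from c1 -118.75609219552646 [522.28166521 -99.48729112]
foot 628.93408203125 190.76296997070312 49.1600227355957 0.012738914845279614 lamp x offset of line c 1.4564489996246266 c2 lamp y -143.08170295235368 c1 -183.77545397286804 tip -302.53154616839447
-80 25 x [-2.  5.] g 66 z 0.104 | -78 23 x [-2.  4.] g 65 z 0.104 | -76 26 x [-2.  5.] g 66 z 0.104 | -74 27 x [-2.  5.] g 64 z 0.104 | -72 24 x [-2.  5.] g 64 z 0.103 | -70 27 x [-2.  5.] g 66 z 0.104 | -68 25 x [-2.  4.] g 68 z 0.103 | -66 25 x [-2.  5.] g 68 z 0.104 | -64 26 x [-2.  4.] g 67 z 0.104 | -62 27 x [-2.  5.] g 69 z 0.103 | -60 27 x [-2.  5.] g 68 z 0.104 | -58 27 x [-2.  4.] g 64 z 0.104 | -56 25 x [-2.  4.] g 64 z 0.104 | -54 26 x [-2.  4.] g 49 z 0.105 | -52 85 x [-11.  14.] g 22 z 0.111 | -50 98 x [-11.  14.] g 22 z
[... 584 characters left out ...]
.] g 118 z 0.11 | -14 71 x [-8. 10.] g 117 z 0.11 | -12 72 x [-8.  9.] g 119 z 0.11 | -10 67 x [-7. 10.] g 117 z 0.11 | -8 45 x [-7.  4.] g 55 z 0.109 | -6 44 x [-7.  3.] g 42 z 0.103 | -4 42 x [-6.  3.] g 46 z 0.102 | -2 35 x [-6.  3.] g 53 z 0.101 | 0 24 x [-4.  2.] g 46 z 0.099 | 2 4 x [-3.  0.] g 52 z 0.091 | 
carrier px [ 163  201   54   35 1098] n 1098
top 223 0.07893301177082618 rect ((447.53363037109375, 224.45855712890625), (14.520033836364746, 14.486566543579102), 26.008886337280273) mean [447.42019816 224.77056717]
foot 403 0.007169883381084097 rect ((447.0697326660156, 224.92710876464844), (26.12400245666504, 36.8846549987793), 28.367382049560547) mean [451.90676379 221.58857222]
```

View pics/crop2.png

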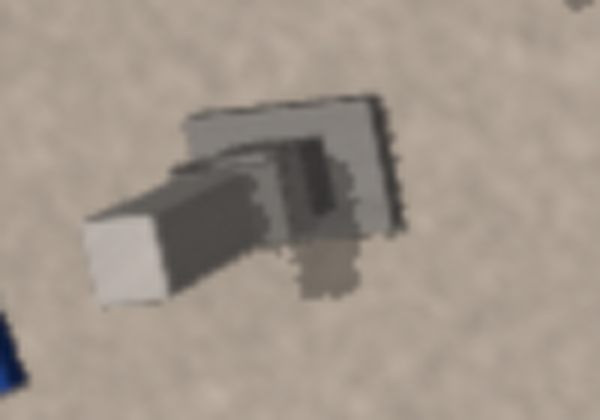

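Crop 2 confirms the target: it is the grey carrier, with foot 26 x 37 mm and top at 79 mm. The ring spans the long side, so the bore lies along the short side at 28° in the world. The bar also fits its description: corners 79.9 mm apart, s about 0, and the buffer face at lamp y of about -54 mm.

```bash
python3 - <<'E'
from h import *
togo([.4473,.2248,.110],np.radians(118.4))
E
```

```text
linear [ 0.054 -1.414  0.954] turn -0.0186 deg -6.7
```

```bash
python3 -m inch '[{"linear":[0.0,-0.1,0],"turn":0},{"linear":[0.01,-0.2,0],"turn":0},{"linear":[0.02,-0.3,0],"turn":0},{"linear":[0.03,-0.4,0],"turn":0},{"linear":[0.03,-0.5,0],"turn":0},{"linear":[0.04,-0.6,0],"turn":0},{"linear":[0.05,-0.71,0],"turn":0},{"linear":[0.05,-0.81,0],"turn":0}]'
python3 -m inch '[{"linear":[0,-0.1,0.1],"turn":-0.004},{"linear":[0,-0.2,0.2],"turn":-0.008},{"linear":[0,-0.3,0.35],"turn":-0.012},{"linear":[0,-0.4,0.5],"turn":-0.016},{"linear":[0,-0.5,0.65],"turn":-0.0186},{"linear":[0,-0.604,0.8],"turn":-0.0186},{"linear":[0,-0.604,0.95],"turn":-0.0186},{"linear":[0,-0.604,0.95],"turn":-0.0186}]'
python3 - <<'E'
from h import *
togo([.4473,.2248,.046],np.radians(118.4))
p,d,K,T=cap("wrist"); save("wrist2",p)
E
```

```text
clock: 5.75
position: [0.4691, 0.1685, 0.2055]
tool_rot: [-0.0, 0.982, 0.187, 0.0]
wrist_force: [0.2, 0.3, 0.6]
gripper_width: 0.449
clock: 6.55
position: [0.445, 0.2232, 0.1081]
tool_rot: [0.001, 0.969, 0.245, -0.002]
wrist_force: [-0.5, -0.4, 1.1]
gripper_width: 0.448
linear [ 0.031 -0.003  0.621] turn -0.0 deg -0.0
```

View pics/wrist2.png

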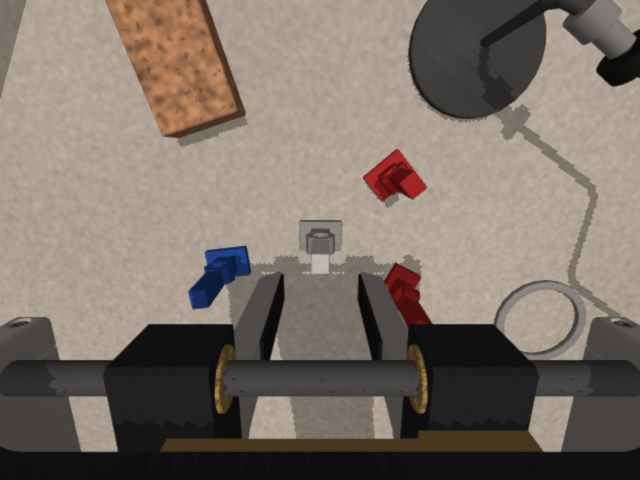

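The carrier at (320,248) is square to the fingers and centred between them. Red (405,290) and blue (215,275) are clear of the fingers. Descending and gripping.

```bash
python3 -m inch '[{"linear":[0.03,0,0.08],"turn":0},{"linear":[0.03,0,0.16],"turn":0},{"linear":[0.03,0,0.25],"turn":0},{"linear":[0.03,0,0.35],"turn":0},{"linear":[0.03,0,0.45],"turn":0},{"linear":[0.03,0,0.54],"turn":0},{"linear":[0.03,0,0.62],"turn":0},{"linear":[0.03,0,0.62],"turn":0}]'
python3 -m inch '[{"linear":[0,0,0],"turn":0},{"linear":[0,0,0],"turn":0},{"linear":[0,0,0],"turn":0},{"linear":[0,0,0],"turn":0},{"linear":[0,0,0],"turn":0},{"linear":[0,0,0],"turn":0},{"linear":[0,0,0],"turn":0},{"linear":[0,0,0],"turn":0}]' -1
python3 -m inch '[{"linear":[0,0,-0.05],"turn":0},{"linear":[0,0,-0.15],"turn":0},{"linear":[0,0,-0.27],"turn":0},{"linear":[0,0,-0.4],"turn":0},{"linear":[0,0,-0.55],"turn":0},{"linear":[0,0,-0.7],"turn":0},{"linear":[0,0,-0.85],"turn":0},{"linear":[0,0,-1.0],"turn":0}]'
python3 - <<'E'
from h import *
# pre-insert bore point: 45 mm before tip, on line a (x=536+.132*y mm)
ya=np.array([.132,.9913]); tip=np.array([.5227,-.1005]); print("line x at tip",.536+.132*tip[1])
tip[0]=.536+.132*tip[1]; pre=tip-ya*.045; print(pre); jaw=np.arctan2(*ya[::-1])+np.pi/2
togo([*pre,.146],jaw)
E
```

```text
clock: 7.4
position: [0.449, 0.2246, 0.0473]
tool_rot: [0.0, 0.97, 0.244, -0.001]
wrist_force: [-0.2, 0.2, -0.8]
gripper_width: 0.451
clock: 8.2
position: [0.4497, 0.2249, 0.0485]
tool_rot: [0.0, 0.97, 0.244, -0.0]
wrist_force: [0.3, 1.0, -0.3]
gripper_width: 0.123
clock: 9.0
position: [0.4499, 0.2251, 0.1503]
tool_rot: [-0.0, 0.97, 0.244, 0.001]
wrist_force: [-0.3, 1.2, -1.1]
gripper_width: 0.126
line x at tip 0.522734
[ 0.516794  -0.1451085]
linear [-1.165  3.577  0.041] turn -0.1504 deg -54.1
```

```bash
python3 -m inch '[{"linear":[0,0.0,-0.15],"turn":0},{"linear":[0,0.1,-0.3],"turn":0},{"linear":[-0.02,0.2,-0.4],"turn":0},{"linear":[-0.05,0.35,-0.4],"turn":0},{"linear":[-0.1,0.5,-0.4],"turn":0},{"linear":[-0.16,0.65,-0.4],"turn":0},{"linear":[-0.23,0.8,-0.4],"turn":0},{"linear":[-0.29,0.95,-0.4],"turn":0}]'
python3 -m inch '[{"linear":[-0.04,0.12,0],"turn":0},{"linear":[-0.08,0.25,0],"turn":0},{"linear":[-0.12,0.37,0],"turn":0},{"linear":[-0.16,0.5,0],"turn":0},{"linear":[-0.2,0.62,0],"turn":0},{"linear":[-0.24,0.74,0],"turn":0},{"linear":[-0.28,0.86,0],"turn":0},{"linear":[-0.3,1.0,0],"turn":0}]'
python3 -m inch '[{"linear":[-0.04,0.12,0],"turn":0},{"linear":[-0.08,0.25,0],"turn":0},{"linear":[-0.12,0.37,0],"turn":0},{"linear":[-0.16,0.5,0],"turn":0},{"linear":[-0.2,0.62,0],"turn":0},{"linear":[-0.24,0.74,0],"turn":0},{"linear":[-0.28,0.86,0],"turn":0},{"linear":[-0.3,1.0,0],"turn":0}]'
python3 -m inch '[{"linear":[-0.04,0.1,0],"turn":-0.015},{"linear":[-0.08,0.2,0],"turn":-0.035},{"linear":[-0.12,0.3,0],"turn":-0.055},{"linear":[-0.16,0.4,0],"turn":-0.075},{"linear":[-0.2,0.5,0],"turn":-0.095},{"linear":[-0.24,0.6,0],"turn":-0.115},{"linear":[-0.275,0.627,0],"turn":-0.135},{"linear":[-0.275,0.627,0],"turn":-0.1504}]'
python3 - <<'E'
from h import *
P,M,s=tool(); print(P,s["q"].round(2) if hasattr(s["q"],"round") else s["q"])
tx=M[:,0]*np.sign(M[1,0]); print("tool x",M[:,0])
ya=np.array([.132,.9913]); togo([.516794,-.1451,.1485],np.arctan2(*ya[::-1])+np.pi/2)
p,d,K,T=cap("wrist"); save("wrist3",p); np.savez("wrist3",p=p,d=d,K=K,T=T)
E
```

```text
clock: 9.8
position: [0.4691, 0.1262, 0.189]
tool_rot: [0.0, 0.97, 0.244, 0.0]
wrist_force: [0.0, 1.2, -0.3]
gripper_width: 0.124
clock: 10.6
position: [0.4901, 0.0244, 0.1885]
tool_rot: [-0.0, 0.97, 0.244, -0.0]
wrist_force: [0.0, -0.2, -1.8]
gripper_width: 0.129
clock: 11.4
position: [0.5111, -0.0779, 0.1885]
tool_rot: [-0.0, 0.97, 0.244, -0.0]
wrist_force: [-0.2, -0.3, -0.8]
gripper_width: 0.126
clock: 12.2
position: [0.5166, -0.147, 0.1883]
tool_rot: [0.0, 0.751, 0.66, -0.0]
wrist_force: [0.7, -0.7, -1.2]
gripper_width: 0.127
[ 0.51657376 -0.14700639  0.18832473] [ 0.46  0.51 -0.35  1.85  0.23  0.83 -0.13]
tool x [ 1.29018171e-01  9.91642155e-01 -3.83811054e-04]
linear [ 0.019 -0.     0.398] turn 0.0005 deg 0.2
```

View pics/wrist3.png

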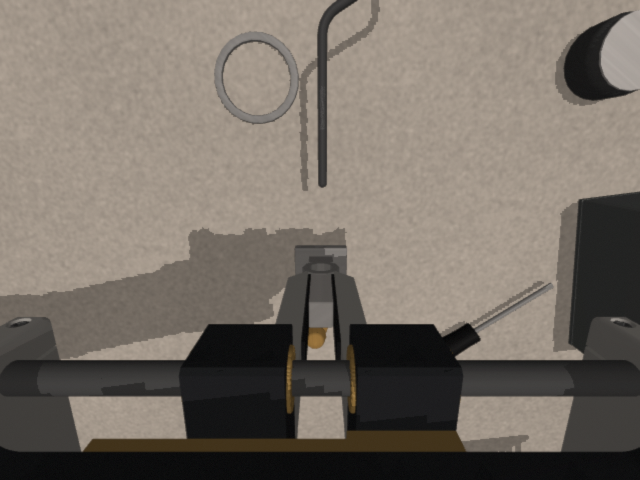

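The bar runs straight up the image at u of about 322, tip at (322,185). It lines up with the carrier's foot, centred at (321,258). Checking the lateral offset in numbers.

```bash
python3 - <<'E'
from h import *
P,M,s=tool(); D=np.load("wrist3.npz"); p,d,K,T=[D[k] for k in "pdKT"]; W=pts(d,K,T); g=p.max(-1)
b=(d>0)&(abs(W[...,2]-.1)<.015)&(g<130); b[195:]=0; b[:40]=0; b[:,:310]=0; b[:,335:]=0
v,u=np.nonzero(b); Q=(ray(np.c_[u,v],K,T,.1)-P)@M*1000
f=np.polyfit(Q[:,0],Q[:,1],1); print("bar tool y vs x",f,"tip tool x",Q[:,0].min(),"y there",np.polyval(f,Q[:,0].min()),"z med",np.median(W[b][:,2]),len(Q))
m=(d>0)&(W[...,2]>.12)&(W[...,2]<.16); m[300:]=0;m[:240]=0;m[:,:290]=0;m[:,352:]=0; q=(W[m]-P)@M*1000
print("carrier foot tool y range",np.percentile(q[:,1],[1,99]),"x",np.percentile(q[:,0],[1,99]),"z",np.percentile(q[:,2],[5,50,95]),m.sum())
E
```

```text
bar tool y vs x [-0.0021179  -0.03632883] tip tool x 46.834709408655485 y there -0.13551999257310862 z med 0.10207834216091047 1354
carrier foot tool y range [-19.16683753  16.10359069] x [-7.39331436 11.22942561] z [32.92488328 41.32500052 45.81170657] 1105
```

```bash
python3 -m inch '[{"linear":[0,0,0.1],"turn":0},{"linear":[0,0,0.2],"turn":0},{"linear":[0,0,0.3],"turn":0},{"linear":[0,0,0.4],"turn":0},{"linear":[0,0,0.5],"turn":0},{"linear":[0,0,0.6],"turn":0},{"linear":[0,0,0.7],"turn":0},{"linear":[0,0,0.7],"turn":0}]'
python3 -m inch '[{"linear":[0.05,0,0],"turn":0},{"linear":[0.1,0,0],"turn":0},{"linear":[0.15,0,0],"turn":0},{"linear":[0.2,0,0],"turn":0},{"linear":[0.25,0,0],"turn":0},{"linear":[0.3,0,0],"turn":0},{"linear":[0.35,0,0],"turn":0},{"linear":[0.35,0,0],"turn":0}]'
python3 - <<'E'
from h import *
P,M,s=tool(); print(P,s["wrist_force"]); togo([.516794,-.1451,.1185])
p,d,K,T=cap("side"); save("side2",cv2.resize(p[200:380,180:380],None,fx=3,fy=3,interpolation=cv2.INTER_CUBIC))
E
```

```text
clock: 13.05
position: [0.5157, -0.1449, 0.117]
tool_rot: [-0.001, 0.752, 0.659, -0.001]
wrist_force: [0.2, 0.6, -1.9]
gripper_width: 0.125
clock: 13.85
position: [0.5215, -0.1094, 0.1186]
tool_rot: [-0.0, 0.752, 0.659, 0.0]
wrist_force: [0.5, 0.2, -0.3]
gripper_width: 0.128
[ 0.5215085  -0.10941759  0.11856161] [ 0.47767255  0.22922563 -0.3276432 ]
linear [-0.36 -0.    0.  ]
```

View pics/side2.png

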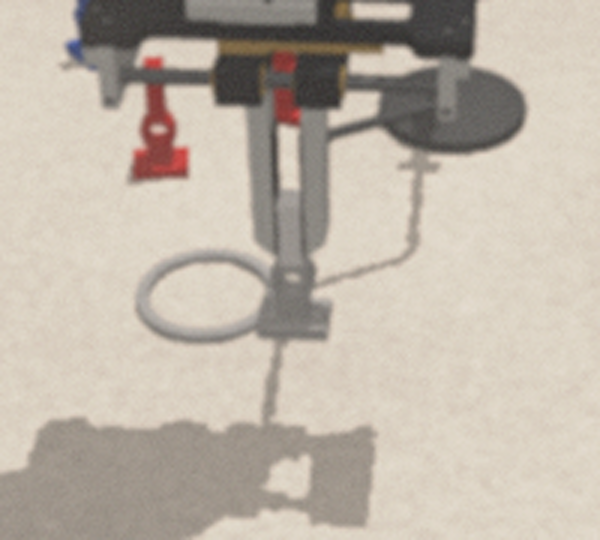

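The bore shows at (292,276), still just short of the tip. No contact yet. I'll creep on.

```bash
python3 -m inch '[{"linear":[0.03,0,0],"turn":0},{"linear":[0.06,0,0],"turn":0},{"linear":[0.09,0,0],"turn":0},{"linear":[0.12,0,0],"turn":0},{"linear":[0.15,0,0],"turn":0},{"linear":[0.18,0,0],"turn":0},{"linear":[0.2,0,0],"turn":0},{"linear":[0.2,0,0],"turn":0}]'
python3 - <<'E'
from h import *
P,M,s=tool(); print(P,s["wrist_force"])
p,d,K,T=cap("side"); save("side3",cv2.resize(p[240:340,240:320],None,fx=6,fy=6,interpolation=cv2.INTER_CUBIC))
E
```

```text
clock: 14.7
position: [0.524, -0.0902, 0.1185]
tool_rot: [-0.0, 0.752, 0.659, 0.0]
wrist_force: [-0.0, 0.2, -0.3]
gripper_width: 0.125
[ 0.52401968 -0.09024375  0.11850257] [-0.04747188  0.17450191 -0.25837251]
```

View pics/side3.png

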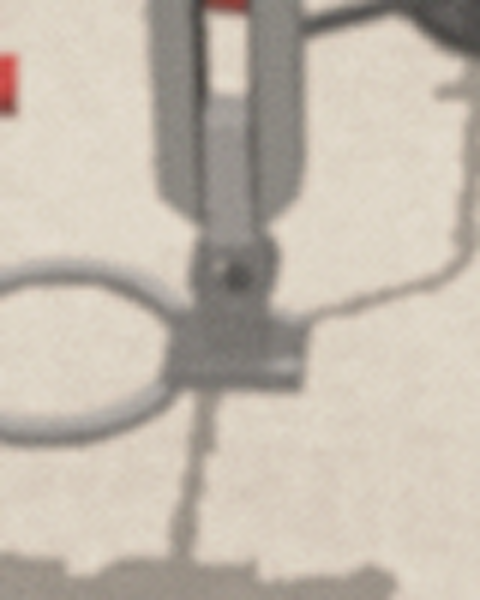

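The bar's dark end is centred inside the bore at (238,277), so it is threaded. Sliding along the first straight part.

```bash
python3 -m inch '[{"linear":[0.05,0,0],"turn":0},{"linear":[0.1,0,0],"turn":0},{"linear":[0.16,0,0],"turn":0},{"linear":[0.22,0,0],"turn":0},{"linear":[0.28,0,0],"turn":0},{"linear":[0.34,0,0],"turn":0},{"linear":[0.4,0,0],"turn":0},{"linear":[0.4,0,0],"turn":0}]'
python3 -m inch '[{"linear":[0.05,0,0],"turn":0},{"linear":[0.1,0,0],"turn":0},{"linear":[0.16,0,0],"turn":0},{"linear":[0.22,0,0],"turn":0},{"linear":[0.29,0,0],"turn":0},{"linear":[0.36,0,0],"turn":0},{"linear":[0.43,0,0],"turn":0},{"linear":[0.45,0,0],"turn":0}]'
cat > path.py <<'E'
from h import *
# wanted TCP/heading for bore at arc length s (mm) from c1's first tangent point; off = TCP ahead of bore
OFF=2.1
def path(c1,c2,ha,hm,hc):
    "headings cw from +y deg; returns f(s)->(bore xy, heading)"
    D=lambda h:np.array([np.sin(np.radians(h)),np.cos(np.radians(h))])
    t1=20*np.tan(np.radians(hm-ha)/2); t2=20*np.tan(np.radians(hm-hc)/2); Lm=np.linalg.norm(c2-c1)-t1-t2
    A1=20*np.radians(hm-ha); A2=20*np.radians(hm-hc)
    s=np.arange(-60,250,.25); h=np.interp(s,[0,A1,A1+Lm,A1+Lm+A2],[ha,hm,hm,hc])
    d=np.array([D(x) for x in h])*.25; xy=np.cumsum(d,0); i=np.argmin(abs(s)); xy+=c1-t1*D(ha)-xy[i]
    return s,xy,h,(A1,A1+Lm,A1+Lm+A2)
S,XY,H,K4=path(np.array([538.1,17.6]),np.array([611.7,48.8]),7.6,67.3,7.6)
def plan(s_list,off=OFF,sh=(0,0)):
    P,M,st=tool(); P=P*1000; h0=np.degrees(np.arctan2(M[0,0],M[1,0])); bore=P[:2]-off*M[:2,0]
    j=np.argmin(np.linalg.norm(XY+sh-bore,axis=1)); dev=(bore-XY[j]-sh)@M[:2,1]
    print("s now",S[j],"lateral(tool y) err mm",round(dev,2),"heading",round(h0,1),"want",round(H[j],1),"z",round(P[2],1),"F tool",np.round(M.T@st["wrist_force"],2),"breaks",np.round(K4,1))
    for s in s_list:
        x,y,h=[np.interp(s,S,a) for a in(XY[:,0]+sh[0],XY[:,1]+sh[1],H)]; d=np.array([np.sin(np.radians(h)),np.cos(np.radians(h))])
        t=np.array([x,y])+off*d-P[:2]; print(s,np.round(M[:2,:2].T@t/100,3),"turn",round((h-h0)/360,4))
E
python3 -c "
from path import *
plan([-6,-2,2,6,10,14,18,21,24])"
```

```text
clock: 15.55
position: [0.5294, -0.0497, 0.1185]
tool_rot: [-0.0, 0.752, 0.66, 0.0]
wrist_force: [0.1, -0.2, -1.2]
gripper_width: 0.126
clock: 16.35
position: [0.5353, -0.005, 0.1186]
tool_rot: [-0.0, 0.752, 0.659, 0.0]
wrist_force: [-0.6, -0.2, -1.2]
gripper_width: 0.128
s now -13.5 lateral(tool y) err mm 0.27 heading 7.5 want 7.6 z 118.6 F tool [-0.24 -0.57  1.15] breaks [20.8 77.8 98.7]
-6 [ 0.074 -0.002] turn 0.0003
-2 [ 0.114 -0.002] turn 0.0003
2 [0.154 0.001] turn 0.0162
6 [0.192 0.013] turn 0.0481
10 [0.227 0.033] turn 0.0799
14 [0.258 0.059] turn 0.1117
18 [0.282 0.091] turn 0.1435
21 [0.296 0.118] turn 0.1661
24 [0.311 0.144] turn 0.1661
```

```bash
python3 -m inch '[{"linear":[0.05,0,0],"turn":0},{"linear":[0.1,0,0],"turn":0},{"linear":[0.135,0,0],"turn":0.005},{"linear":[0.155,0.002,0],"turn":0.016},{"linear":[0.173,0.006,0],"turn":0.032},{"linear":[0.192,0.013,0],"turn":0.048},{"linear":[0.21,0.022,0],"turn":0.064},{"linear":[0.227,0.033,0],"turn":0.08}]'
python3 -c "
from path import *
plan([10,12,14,16,18,20,21,24,28,32])"
```

```text
clock: 17.15
position: [0.5414, 0.0158, 0.1185]
tool_rot: [-0.0, 0.894, 0.449, 0.0]
wrist_force: [-0.3, 0.9, -1.7]
gripper_width: 0.128
s now 9.0 lateral(tool y) err mm 0.59 heading 36.7 want 33.4 z 118.5 F tool [ 0.58 -0.78  1.69] breaks [20.8 77.8 98.7]
10 [ 0.011 -0.006] turn -0.0012
12 [ 0.031 -0.003] turn 0.0147
14 [0.05  0.002] turn 0.0306
16 [0.069 0.009] turn 0.0465
18 [0.087 0.018] turn 0.0624
20 [0.104 0.028] turn 0.0783
21 [0.112 0.034] turn 0.085
24 [0.138 0.049] turn 0.085
28 [0.173 0.069] turn 0.085
32 [0.207 0.09 ] turn 0.085
```

```bash
python3 -m inch '[{"linear":[0.022,-0.002,0],"turn":0.007},{"linear":[0.04,0,0],"turn":0.022},{"linear":[0.06,0.005,0],"turn":0.038},{"linear":[0.078,0.013,0],"turn":0.054},{"linear":[0.096,0.023,0],"turn":0.07},{"linear":[0.112,0.034,0],"turn":0.085},{"linear":[0.138,0.049,0],"turn":0.085},{"linear":[0.138,0.049,0],"turn":0.085}]'
python3 -c "
from path import *
plan([30,40,50,60,70])"
```

```text
clock: 17.95
position: [0.554, 0.0243, 0.1185]
tool_rot: [0.0, 0.98, 0.201, 0.0]
wrist_force: [0.3, -0.8, -0.9]
gripper_width: 0.123
s now 24.5 lateral(tool y) err mm -0.16 heading 66.9 want 67.3 z 118.5 F tool [-0.06  0.82  0.93] breaks [20.8 77.8 98.7]
30 [0.055 0.002] turn 0.0012
40 [0.155 0.003] turn 0.0012
50 [0.255 0.004] turn 0.0012
60 [0.355 0.004] turn 0.0012
70 [0.455 0.005] turn 0.0012
```

First bend passed with under 1 N lateral. Along the oblique part.

```bash
python3 -m inch '[{"linear":[0.05,0.002,0],"turn":0.001},{"linear":[0.1,0.003,0],"turn":0.001},{"linear":[0.16,0.003,0],"turn":0.001},{"linear":[0.22,0.003,0],"turn":0.001},{"linear":[0.29,0.004,0],"turn":0.001},{"linear":[0.36,0.005,0],"turn":0.001},{"linear":[0.42,0.005,0],"turn":0.001},{"linear":[0.455,0.005,0],"turn":0.001}]'
python3 -c "
from path import *
plan([72,75,78,80,82,84,86,88,90])"
```

```text
clock: 18.75
position: [0.5963, 0.0416, 0.1184]
tool_rot: [-0.0, 0.98, 0.197, 0.0]
wrist_force: [-0.1, -0.5, -1.2]
gripper_width: 0.123
s now 70.25 lateral(tool y) err mm 0.2 heading 67.3 want 67.3 z 118.4 F tool [-0.29  0.44  1.22] breaks [20.8 77.8 98.7]
72 [ 0.019 -0.002] turn -0.0
75 [ 0.049 -0.002] turn -0.0
78 [ 0.079 -0.002] turn -0.0014
80 [ 0.099 -0.006] turn -0.0174
82 [ 0.118 -0.011] turn -0.0333
84 [ 0.137 -0.018] turn -0.0492
86 [ 0.155 -0.027] turn -0.0651
88 [ 0.172 -0.038] turn -0.081
90 [ 0.187 -0.051] turn -0.0969
```

```bash
python3 -m inch '[{"linear":[0.03,-0.001,0],"turn":0},{"linear":[0.06,-0.002,0],"turn":0},{"linear":[0.08,-0.002,0],"turn":-0.002},{"linear":[0.1,-0.006,0],"turn":-0.017},{"linear":[0.118,-0.011,0],"turn":-0.033},{"linear":[0.137,-0.018,0],"turn":-0.049},{"linear":[0.155,-0.027,0],"turn":-0.065},{"linear":[0.172,-0.038,0],"turn":-0.081}]'
python3 -c "
from path import *
plan([88,90,92,94,96,98,99,102,105])"
```

```text
clock: 19.55
position: [0.61, 0.0512, 0.1185]
tool_rot: [0.0, 0.898, 0.439, -0.0]
wrist_force: [-0.3, 0.1, -1.9]
gripper_width: 0.133
s now 87.25 lateral(tool y) err mm -0.12 heading 37.9 want 40.3 z 118.5 F tool [-0.12 -0.28  1.85] breaks [20.8 77.8 98.7]
88 [0.008 0.001] turn 0.0006
90 [ 0.028 -0.002] turn -0.0153
92 [ 0.048 -0.007] turn -0.0312
94 [ 0.066 -0.014] turn -0.0471
96 [ 0.084 -0.023] turn -0.063
98 [ 0.102 -0.033] turn -0.0789
99 [ 0.11  -0.039] turn -0.0842
102 [ 0.136 -0.054] turn -0.0842
105 [ 0.162 -0.069] turn -0.0842
```

```bash
python3 -m inch '[{"linear":[0.02,-0.001,0],"turn":-0.008},{"linear":[0.038,-0.005,0],"turn":-0.023},{"linear":[0.057,-0.01,0],"turn":-0.039},{"linear":[0.075,-0.018,0],"turn":-0.055},{"linear":[0.093,-0.028,0],"turn":-0.071},{"linear":[0.11,-0.039,0],"turn":-0.084},{"linear":[0.136,-0.054,0],"turn":-0.084},{"linear":[0.136,-0.054,0],"turn":-0.084}]'
python3 -c "
from path import *
plan([110,120,130,140,150])
P,M,s=tool(); f=np.array([.6228,.1349]); print(P)
# buffer face: lamp y -54 relative to corner2 (-145): bore contact at corner2+ (91-7)=84 mm along c
print('to contact (tool x, mm):', (np.array([.6117,.0488])*1000+ (91-7+OFF)*np.array([.132,.9913])-P[:2]*1000)@M[:2,0])"
```

```text
clock: 20.35
position: [0.6142, 0.0658, 0.1185]
tool_rot: [-0.0, 0.755, 0.656, 0.0]
wrist_force: [-0.1, 0.1, -1.4]
gripper_width: 0.13
s now 102.5 lateral(tool y) err mm 0.02 heading 8.0 want 7.6 z 118.5 F tool [ 0.07 -0.07  1.37] breaks [20.8 77.8 98.7]
110 [ 0.074 -0.001] turn -0.0011
120 [ 0.174 -0.002] turn -0.0011
130 [ 0.274 -0.002] turn -0.0011
140 [ 0.374 -0.003] turn -0.0011
150 [ 0.474 -0.004] turn -0.0011
[0.61419692 0.0658004  0.11852044]
to contact (tool x, mm): 68.91943178746565
```

```bash
python3 -m inch '[{"linear":[0.06,0,0],"turn":-0.001},{"linear":[0.12,0,0],"turn":-0.001},{"linear":[0.19,-0.001,0],"turn":-0.001},{"linear":[0.26,-0.002,0],"turn":-0.001},{"linear":[0.34,-0.002,0],"turn":-0.001},{"linear":[0.42,-0.003,0],"turn":-0.001},{"linear":[0.5,-0.004,0],"turn":-0.001},{"linear":[0.58,-0.004,0],"turn":-0.001}]'
python3 -m inch '[{"linear":[0.01,0,0],"turn":0},{"linear":[0.02,0,0],"turn":0},{"linear":[0.03,0,0],"turn":0},{"linear":[0.04,0,0],"turn":0},{"linear":[0.05,0,0],"turn":0},{"linear":[0.06,0,0],"turn":0},{"linear":[0.06,0,0],"turn":0},{"linear":[0.06,0,0],"turn":0}]'
python3 -c "
from path import *
plan([])
for i in range(1):
  p,d,K,T=cap('wrist'); save('wrist4',p[100:400,160:480])"
```

```text
clock: 21.15
position: [0.6218, 0.1237, 0.1185]
tool_rot: [-0.0, 0.752, 0.659, 0.0]
wrist_force: [1.2, 1.1, -1.1]
gripper_width: 0.123
clock: 21.95
position: [0.6226, 0.1287, 0.1185]
tool_rot: [0.0, 0.752, 0.659, -0.0]
wrist_force: [0.5, -0.1, -0.6]
gripper_width: 0.125
s now 166.0 lateral(tool y) err mm 0.0 heading 7.6 want 7.6 z 118.5 F tool [-0.06  0.51  0.64] breaks [20.8 77.8 98.7]
```

```bash
python3 -m inch '[{"linear":[0.005,0,0],"turn":0},{"linear":[0.01,0,0],"turn":0},{"linear":[0.015,0,0],"turn":0},{"linear":[0.02,0,0],"turn":0},{"linear":[0.025,0,0],"turn":0},{"linear":[0.03,0,0],"turn":0},{"linear":[0.03,0,0],"turn":0},{"linear":[0.03,0,0],"turn":0}]'
python3 -m inch '[{"linear":[0.004,0,0],"turn":0},{"linear":[0.008,0,0],"turn":0},{"linear":[0.012,0,0],"turn":0},{"linear":[0.016,0,0],"turn":0},{"linear":[0.02,0,0],"turn":0},{"linear":[0.02,0,0],"turn":0},{"linear":[0.02,0,0],"turn":0},{"linear":[0.02,0,0],"turn":0}]'
```

```text
clock: 22.8
position: [0.6229, 0.1318, 0.1185]
tool_rot: [0.0, 0.752, 0.659, -0.0]
wrist_force: [0.2, 0.7, -1.0]
gripper_width: 0.128
clock: 23.6
position: [0.6232, 0.1337, 0.1185]
tool_rot: [0.0, 0.752, 0.659, -0.0]
wrist_force: [0.3, 0.0, -1.1]
gripper_width: 0.124
```

```bash
python3 -m inch '[{"linear":[0.003,0,0],"turn":0},{"linear":[0.006,0,0],"turn":0},{"linear":[0.009,0,0],"turn":0},{"linear":[0.012,0,0],"turn":0},{"linear":[0.015,0,0],"turn":0},{"linear":[0.015,0,0],"turn":0},{"linear":[0.015,0,0],"turn":0},{"linear":[0.015,0,0],"turn":0}]'
```

```text
clock: 24.4
position: [0.6233, 0.1348, 0.1185]
tool_rot: [0.0, 0.752, 0.659, -0.0]
wrist_force: [-0.3, -2.1, -0.1]
gripper_width: 0.123
```

Contact at about 2 N. Small further steps.

```bash
python3 -m inch '[{"linear":[0.002,0,0],"turn":0},{"linear":[0.004,0,0],"turn":0},{"linear":[0.006,0,0],"turn":0},{"linear":[0.008,0,0],"turn":0},{"linear":[0.008,0,0],"turn":0},{"linear":[0.008,0,0],"turn":0},{"linear":[0.008,0,0],"turn":0},{"linear":[0.008,0,0],"turn":0}]'
```

```text
clock: 25.2
position: [0.6235, 0.1357, 0.1185]
tool_rot: [0.0, 0.752, 0.659, -0.0]
wrist_force: [-1.5, -5.1, 0.8]
gripper_width: 0.127
```

```bash
python3 -m inch '[{"linear":[0.002,0,0],"turn":0},{"linear":[0.005,0,0],"turn":0},{"linear":[0.005,0,0],"turn":0},{"linear":[0.005,0,0],"turn":0},{"linear":[0.005,0,0],"turn":0},{"linear":[0.005,0,0],"turn":0},{"linear":[0.005,0,0],"turn":0},{"linear":[0.005,0,0],"turn":0}]'
python3 - <<'E'
from h import *
for i in range(3):
    eyes.capture("wrist"); P,M,s=tool(); print(np.round(M.T@s["wrist_force"],2),P.round(4))
E
```

```text
clock: 26.0
position: [0.6235, 0.1359, 0.1185]
tool_rot: [0.0, 0.752, 0.659, -0.0]
wrist_force: [-1.5, -5.8, 1.7]
gripper_width: 0.129
[-5.21 -1.04 -1.58] [0.6235 0.1359 0.1185]
[-5.96 -0.44 -1.32] [0.6235 0.1359 0.1185]
[-5.46 -0.38 -1.26] [0.6235 0.1359 0.1185]
```

Held at about 5.8 N for over 0.6 s. Easing off 4 mm, then lowering until the ring rests on the bar.

```bash
python3 -m inch '[{"linear":[-0.005,0,0],"turn":0},{"linear":[-0.01,0,0],"turn":0},{"linear":[-0.015,0,0],"turn":0},{"linear":[-0.02,0,0],"turn":0},{"linear":[-0.025,0,0],"turn":0},{"linear":[-0.03,0,0],"turn":0},{"linear":[-0.035,0,0],"turn":0},{"linear":[-0.04,0,0],"turn":0}]'
python3 -m inch '[{"linear":[0,0,0.002],"turn":0},{"linear":[0,0,0.004],"turn":0},{"linear":[0,0,0.007],"turn":0},{"linear":[0,0,0.01],"turn":0},{"linear":[0,0,0.013],"turn":0},{"linear":[0,0,0.016],"turn":0},{"linear":[0,0,0.02],"turn":0},{"linear":[0,0,0.02],"turn":0}]'
python3 - <<'E'
from h import *
for i in range(3):
    eyes.capture("wrist"); P,M,s=tool(); print(np.round(M.T@s["wrist_force"],2),P.round(4))
E
```

```text
clock: 26.95
position: [0.6232, 0.1338, 0.1185]
tool_rot: [-0.0, 0.752, 0.659, 0.001]
wrist_force: [0.1, -0.4, -1.5]
gripper_width: 0.125
clock: 27.75
position: [0.623, 0.1326, 0.1164]
tool_rot: [-0.0, 0.752, 0.659, -0.0]
wrist_force: [-0.7, -0.4, -0.7]
gripper_width: 0.125
[ 1.25 -0.1   0.34] [0.6231 0.1326 0.1165]
[-0.37  0.1   1.06] [0.6231 0.1326 0.1165]
[-0.43  0.99  0.68] [0.6231 0.1326 0.1165]
```

```bash
python3 -m inch '[{"linear":[0,0,0.002],"turn":0},{"linear":[0,0,0.004],"turn":0},{"linear":[0,0,0.006],"turn":0},{"linear":[0,0,0.008],"turn":0},{"linear":[0,0,0.008],"turn":0},{"linear":[0,0,0.008],"turn":0},{"linear":[0,0,0.008],"turn":0},{"linear":[0,0,0.008],"turn":0}]'
python3 - <<'E'
from h import *
for i in range(3):
    eyes.capture("wrist"); P,M,s=tool(); print(np.round(M.T@s["wrist_force"],2),P.round(4))
E
```

```text
clock: 28.7
position: [0.6231, 0.1326, 0.1157]
tool_rot: [0.0, 0.752, 0.659, 0.0]
wrist_force: [0.5, 0.9, -1.0]
gripper_width: 0.127
[ 0.04 -0.74  1.46] [0.6231 0.1326 0.1157]
[0.3  1.02 0.78] [0.6231 0.1326 0.1157]
[ 1.11 -0.56  0.17] [0.6231 0.1326 0.1157]
```

```bash
python3 -m inch '[{"linear":[0,0,0.001],"turn":0},{"linear":[0,0,0.002],"turn":0},{"linear":[0,0,0.003],"turn":0},{"linear":[0,0,0.004],"turn":0},{"linear":[0,0,0.005],"turn":0},{"linear":[0,0,0.005],"turn":0},{"linear":[0,0,0.005],"turn":0},{"linear":[0,0,0.005],"turn":0}]'
python3 - <<'E'
from h import *
print(np.mean([(eyes.capture("wrist"),tool()[2]["wrist_force"])[1] for i in range(4)],0))
E
python3 -m inch '[{"linear":[0,0,0.001],"turn":0},{"linear":[0,0,0.002],"turn":0},{"linear":[0,0,0.003],"turn":0},{"linear":[0,0,0.003],"turn":0},{"linear":[0,0,0.003],"turn":0},{"linear":[0,0,0.003],"turn":0},{"linear":[0,0,0.003],"turn":0},{"linear":[0,0,0.003],"turn":0}]'
python3 - <<'E'
from h import *
print(np.mean([(eyes.capture("wrist"),tool()[2]["wrist_force"])[1] for i in range(4)],0))
E
```

```text
clock: 29.65
position: [0.6231, 0.1326, 0.1152]
tool_rot: [0.0, 0.752, 0.659, 0.0]
wrist_force: [-0.7, -0.6, -1.4]
gripper_width: 0.123
[ 0.32418518  0.12392301 -0.96008067]
clock: 30.65
position: [0.6231, 0.1326, 0.115]
tool_rot: [0.0, 0.752, 0.659, 0.0]
wrist_force: [-0.7, -0.2, 1.8]
gripper_width: 0.13
[-0.66073139 -0.35380565  1.22333537]
```

The ring rests on the bar, about 2 N lighter on the wrist. Opening the gripper and going straight up.

```bash
python3 -m inch '[{"linear":[0,0,0],"turn":0},{"linear":[0,0,0],"turn":0},{"linear":[0,0,0],"turn":0},{"linear":[0,0,0],"turn":0},{"linear":[0,0,0],"turn":0},{"linear":[0,0,0],"turn":0},{"linear":[0,0,0],"turn":0},{"linear":[0,0,0],"turn":0}]' -0.3
python3 -m inch '[{"linear":[0,0,-0.05],"turn":0},{"linear":[0,0,-0.15],"turn":0},{"linear":[0,0,-0.27],"turn":0},{"linear":[0,0,-0.4],"turn":0},{"linear":[0,0,-0.55],"turn":0},{"linear":[0,0,-0.7],"turn":0},{"linear":[0,0,-0.85],"turn":0},{"linear":[0,0,-1.0],"turn":0}]'
python3 - <<'E'
from h import *
a=cap("wrist"); b=cap("side")
np.savez("fin",p=a[0],d=a[1],K=a[2],T=a[3])
save("fin",np.hstack([cv2.resize(a[0][140:340,220:420],(400,400)),cv2.resize(b[0][160:260,260:360],(400,400),interpolation=cv2.INTER_CUBIC)]))
E
```

```text
clock: 31.65
position: [0.6231, 0.1326, 0.1149]
tool_rot: [0.0, 0.752, 0.659, 0.0]
wrist_force: [0.5, 0.8, -0.3]
gripper_width: 0.352
clock: 32.45
position: [0.6233, 0.1327, 0.2169]
tool_rot: [0.0, 0.752, 0.659, 0.001]
wrist_force: [0.3, -0.3, -0.0]
gripper_width: 0.35
```

View pics/fin.png

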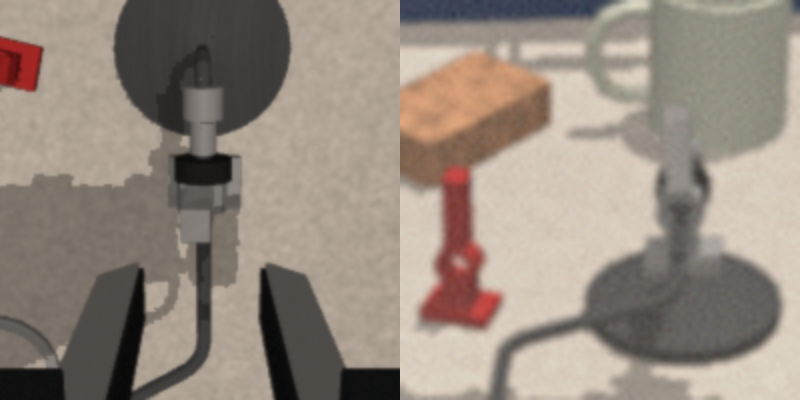

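The picture shows the carrier hanging upright on the last straight part, right at the buffer: tab at (195,225) on the left, (677,150) on the right. Letting it settle and checking upright and rest numerically.

```bash
python3 -m inch '[{"linear":[0,0,-0.05],"turn":0},{"linear":[0,0,-0.1],"turn":0},{"linear":[0,0,-0.15],"turn":0},{"linear":[0,0,-0.2],"turn":0},{"linear":[0,0,-0.2],"turn":0},{"linear":[0,0,-0.2],"turn":0},{"linear":[0,0,-0.2],"turn":0},{"linear":[0,0,-0.2],"turn":0}]'
python3 -m inch '[{"linear":[0,0,0],"turn":0},{"linear":[0,0,0],"turn":0},{"linear":[0,0,0],"turn":0},{"linear":[0,0,0],"turn":0},{"linear":[0,0,0],"turn":0},{"linear":[0,0,0],"turn":0},{"linear":[0,0,0],"turn":0},{"linear":[0,0,0],"turn":0}]'
python3 - <<'E'
from h import *
ya=np.array([.132,.9913]); xa=np.array([ya[1],-ya[0]]); c2=np.array([611.7,48.8])
for i in range(2):
    p,d,K,T=cap("wrist"); W=pts(d,K,T)*1000; L=np.stack([(W[...,:2]-c2)@xa,(W[...,:2]-c2)@ya-145,W[...,2]],-1)
    r=(d>0)&(abs(L[...,0])<35)&(L[...,1]>-85)&(L[...,1]<-35)
    for nm,a,b in(("top",139,160),("foot",62,86)):
        q=L[r&(L[...,2]>a)&(L[...,2]<b)]; print(nm,len(q),"lo",np.percentile(q,3,axis=0).round(1),"hi",np.percentile(q,97,axis=0).round(1))
E
```

```text
clock: 33.35
position: [0.6229, 0.1325, 0.2346]
tool_rot: [-0.0, 0.752, 0.659, -0.0]
wrist_force: [-0.2, 0.6, 0.1]
gripper_width: 0.349
clock: 34.15
position: [0.6231, 0.1326, 0.2349]
tool_rot: [0.0, 0.752, 0.659, 0.0]
wrist_force: [0.2, -0.9, 0.5]
gripper_width: 0.345
top 257 lo [ -9.3 -68.  140.2] hi [  2.4 -55.  146.7]
foot 235 lo [-17.5 -73.9  71.3] hi [ 17.9 -49.3  75.4]
top 254 lo [ -9.3 -67.9 140.7] hi [  2.4 -55.  146.7]
foot 234 lo [-17.5 -73.7  71. ] hi [ 17.9 -49.3  75.5]
```

```bash
python3 -c "
from rig import job_done; print(job_done())"
```

```text
the job is handed in; nothing more can be done
None
```

The grey carrier is hanging on the last straight part of the lamp's arm, next to the buffer, and the job is handed in. I threaded its ring over the free end and slid it round both bends, with wrist readings of about 1 N lateral.

- **Push:** I pressed it on the buffer and held about 5.5–6 N at the wrist for over 0.6 s. I then eased off 4 mm, lowered the ring onto the bar until it touched, released it and raised the gripper clear.
- **Last checks:** Two views 0.05 s apart agreed to within about 0.5 mm, so it is at rest. The bore is at about y = -61 mm in the lamp's frame, roughly 41 mm from the clamp's origin against the 66 mm limit. It is tilted about 0.05 rad, and bore height works out at about 96.5 mm.
- **Forces and time:** Every reading I took stayed below the 12 N limit, but I only sampled forces between moves, not during them. The clock stood at about 34 s.
- **Bystanders:** I did not re-measure their positions. No contact with them showed in the forces or pictures.

No check failed. Before the move, the scene camera put the lamp's foot about 11 mm further out than the wrist view did. I used the wrist view's bar line, which the first bar fit from the scene and side cameras matched to within 3 mm.

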